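Close up a core mould for pouring

ROBOT

A 7-joint arm with a two-finger parallel gripper is mounted at the origin on the work surface. World frame = base frame: x ahead of the robot, y to its left, z up, the work surface at z = 0. Lengths are in m, angles in rad, forces in N, time in s.
With the tool pointing down it reaches from about 0.4 to 0.875 m from the base axis. Payload 19.3 kg.
Tool frame: the origin (TCP) lies on the mounting face of the last link; the fingertips stand 173 mm ahead of it and the grasp point (between the pads) lies 155 mm ahead of it; z points along the fingers, y is the line along which they close (so a half turn about z gives the same grasp; the last joint's range is limited). The gripper opens to 85 mm and grips with 20 to 120 N. Pads are 22 mm wide; open, the fingers measure 114 mm over their backs; the gripper's body (76 mm by 85 mm) begins 54 mm behind the grasp point. The pads swing forward as they close: fully open they stand 13 mm farther back than shut.
Start: joints at [1.032, 0.521, -0.036, 1.599, 0.021, 1.021, -0.113], TCP at [0.282, -0.558, 0.405] pointing down, gripper open.
Joint ranges: [-2.91, 2.91], [-0.3, 2.13], [-1.5, 1.42], [0.17, 2.43], [-1.26, 4.41], [0.16, 1.93], [-2.52, 2.52]. Speed limits (rad/s): [1.89, 1.89, 2.39, 2.39, 3.01, 3.01, 3.01].

INTERFACE

Orientations are given as [roll, pitch, yaw] about the fixed x, y, z axes, in that order (R = Rz(yaw) Ry(pitch) Rx(roll)).
In Python, from workcell import bot, vision gives the robot as it stands.
- The arm moves only by the shell command python3 -m creep 'ROWS' [FORCE]. ROWS is JSON, a list that holds one entry, the list of rows, each a list of 7 numbers: the opening, from -1 (shut) to 1 (fully open), then the shift along the tool's x, y, z in cm, then the turn, a rotation vector about the tool's x, y, z in rad. In form: [[[grip, tx, ty, tz, rx, ry, rz], ...]]. A call has 1 to 12 rows; each row shifts and turns the commanded pose from where the row before left it, along the tool's axes as they then stand; what a row does not reach is not made up. A row lasts 1/8 s, in which the tool goes at most 62.5 mm and 10.7 degrees, less where a joint would pass 70% of its speed; a pose out of reach is approached as far as the arm can. A call with a gripper value outside its range is refused whole. The fingers move at their own pace and stop on an object; FORCE is the grip in N (left out, the last holds). Time passes only in rows, so rows that do not move let the fingers close. It gives the time, the measured TCP pose, the force, the opening and the grip force at its end, in the units of the state.
- bot.observe(): the state, without advancing time (a new reading comes with each control period).
- vision.grab_frame(name): name is "scene" or "top" or "wrist"; returns a dict with "image" (400x640x3 uint8, blue, green, red), "depth" (400x640 float32, m along the optical axis (not along the pixel's ray), 0 where there is no reading), "fovy" (degrees; the focal length in pixels is half the picture's height over the tangent of half this angle, whatever the lens; pixels are square), "cx", "cy" (the principal point, pixels), "cam_to_world" (4x4, takes a point from camera to world coordinates); the wrist camera has in their place "tool_from_camera" (4x4, takes a point from camera to tool coordinates, whose origin is the TCP and whose axes are the flange's). Camera axes: x right, y down, z forward; pixel columns grow to the right and rows downward; lengths in m; the calibration is good to about 2 mm. A picture is of the moment at which its call begins: read the wrist's pose just before it.
- bot.job_done(): hands the job in; it is judged then, once.
The state is a dict: "clock": time; "qpos": joint angles; "qd": joint speeds; "joint_efforts": joint torques, N m; "position": TCP position; "tool_rot": TCP orientation; "force": force on the tool from outside, world axes, zero at the start; "moment": the same for the moment, N m; "grip_width": finger opening in m; "finger_force": force on a finger pad.
Only numpy, scipy, OpenCV 4.12 (cv2) and the standard library are available. Lean on these libraries where they do the work, as an engineer would, in place of code of your own. Each camera call takes 0.05 s, during which the arm holds its last target. There are 200 camera calls.

TASK

Get the plaster mould ready for pouring: put its lower half (the one with the open cavity and four keys) in the middle of the casting board, square with the board, lay the long brass core fully down in its seats in the cavity, close the mould with the upper half so that it is fully home on the keys, and stand the pouring cup upright in the round recess on top. Work in that order, and leave the short core, the brush and the cork block where they are.

Things in the scene. Friction and masses are not known exactly. Their poses are not given: they have to be found in the camera images.
- board: Casting board, fixed: plywood, 170 (x) x 120 (y) mm, top face 16 mm above its origin, wooden rim 6 mm wide and 6 mm above that face all round (22 mm above the bench), brass screws in the corners. Origin: centre of underside; x along the long side; z up. Position and yaw vary.
- mould_lower: Lower half: pale plaster block 116 (x) x 60 (y) x 30 mm, 240 g, cavity up (58 long, 38 wide). At both ends of the cavity core seats 8 mm deep (floor 22 mm up) take a bar 88 x 18 mm along x, 1.2 to 1.5 mm play, sides flared 4 mm. Four conical keys 6 mm high, 10 mm wide, on top at x +-46, y +-21.5. Origin: centre of underside; z up; same turned half round.
- mould_upper: Upper half: pale plaster block 116 (x) x 60 (y) x 32 mm, 240 g, lying as used. Top: round recess, 52 mm wide narrowing to 45, 6 mm deep (floor 26 mm up). Underside: key sockets (1.2 mm play) and trough 96 x 27, 14 deep, over the core, which stands 12 mm out of the lower half. Home: origin 30 mm above the lower half's. Origin: centre of underside; z up; same turned half round.
- core_long: The long core: brass bar 88 (x) x 18 (y) x 20 (z) mm, about 220 g, its middle 60 mm slightly slimmer (16 mm wide). Lies flat. Origin: centre of the underside (of the 18 mm ends); x along its length; z up. Seated, its origin is 22 mm above that of the lower half, over its centre.
- core_short: The short core, for another mould, not wanted: the same kind of bar but 56 mm long. Origin: centre of the underside; x along its length.
- pour_cup: Pouring cup: grey plastic, round and straight-sided, open at the top, 41 mm outer diameter, 44 mm high, wall 2.5 mm, the foot bevelled to 37 mm, about 40 g, standing upright. Origin: centre of the underside; z up. In place its foot stands on the recess floor, its origin 26 mm above that of the upper half.
- brush: Bystander: flat brush 150 mm long with a wooden handle, lying. Origin: under its middle.
- cork_block: Bystander: cork sanding block 110 x 55 x 36 mm. Origin: centre of the underside.
There are look-alikes about, which are no part of the job. Leave any red look-alike of the core_long alone.

How it is judged:
On the way, in this order (a step that is already met when the one before it is completed fails the run):
1. the lower half stands in the middle of the casting board, square with it (x of mould_lower in the frame of board between -0.012 and 0.012 m and y of mould_lower in the frame of board between -0.012 and 0.012 m and z of mould_lower in the frame of board between 0.014 and 0.018 m and angle between the x axis of mould_lower and the x axis of board, either way round below 0.2 rad), for 0.2 s.
2. the long core lies fully down in its seats (all of step 1 and x of core_long in the frame of mould_lower between -0.004 and 0.004 m and y of core_long in the frame of mould_lower between -0.004 and 0.004 m and z of core_long in the frame of mould_lower between 0.02 and 0.024 m and angle between the x axis of core_long and the x axis of mould_lower, either way round below 0.1 rad), for 0.2 s.
3. the upper half is fully home on the keys (x of core_long in the frame of mould_lower between -0.004 and 0.004 m and y of core_long in the frame of mould_lower between -0.004 and 0.004 m and z of core_long in the frame of mould_lower between 0.02 and 0.024 m and angle between the x axis of core_long and the x axis of mould_lower, either way round below 0.1 rad and x of mould_upper in the frame of mould_lower between -0.003 and 0.003 m and y of mould_upper in the frame of mould_lower between -0.003 and 0.003 m and z of mould_upper in the frame of mould_lower between 0.0285 and 0.0315 m and angle between the x axis of mould_upper and the x axis of mould_lower, either way round below 0.08 rad), for 0.2 s.
4. the pouring cup stands in the recess (x of mould_upper in the frame of mould_lower between -0.003 and 0.003 m and y of mould_upper in the frame of mould_lower between -0.003 and 0.003 m and z of mould_upper in the frame of mould_lower between 0.0285 and 0.0315 m and angle between the x axis of mould_upper and the x axis of mould_lower, either way round below 0.08 rad and x of pour_cup in the frame of mould_upper between -0.004 and 0.004 m and y of pour_cup in the frame of mould_upper between -0.004 and 0.004 m and z of pour_cup in the frame of mould_upper between 0.024 and 0.028 m and angle between pour_cup's own z axis and vertical below 0.08 rad), for 0.2 s.
At the end, for the whole second after the job is handed in: Lower half flat on the board within 12 mm of its centre and 0.2 rad of square; long core in its seats (4 mm, 0.1 rad, height 2 mm); upper half home on the lower (3 mm, 0.08 rad, height 1.5 mm); cup upright on the recess floor (4 mm, height 2 mm, tilt 0.08 rad); all at rest (all of step 2 and all of step 4 and linear speed of each of mould_lower, core_long, mould_upper, pour_cup below 0.02 m/s); the robot touches nothing.
It fails at once if the short core is moved by more than 30 mm (distance of core_short from where it was at the start of the episode above 0.03 m).
It fails at once if the brush is moved by more than 30 mm (distance of brush from where it was at the start of the episode above 0.03 m).
It fails at once if the cork block is moved by more than 30 mm (distance of cork_block from where it was at the start of the episode above 0.03 m).
It also fails if it takes over 112 s, if anything falls off the work surface, if the arm or the gripper's body presses on something with over 40 N, if the wrist force passes 120 N, or if a joint passes its speed limit or range.

## Working session

There is one attempt and no reset: what is moved stays moved. The work goes in short steps, Python scripts to look and compute and a shell command to move; the robot and the scene stay as the last step left them, time stands still between calls to the robot, and variables do not carry over. Pictures are saved under pics/ and viewed, at most 14 in all, crops included, and the job is handed in when it is done.

```bash
ls; mkdir -p pics
python3 - <<'E'
from workcell import bot, vision
import cv2
s=bot.observe(); print(s)
for n in ("top","scene"):
    f=vision.grab_frame(n); cv2.imwrite(f"pics/{n}0.png",f["image"]); print(n,f["fovy"],f["cx"],f["cy"],f["cam_to_world"].round(4).tolist(),f["depth"].min(),f["depth"].max())
E
```

```text
pics
{'clock': 0.0, 'qpos': array([ 1.03178717,  0.52202385, -0.03637783,  1.59996643,  0.02121297,
        1.02108691, -0.11282234]), 'qd': array([-0.0011789 , -0.0008296 , -0.00037432, -0.00140317, -0.00019954,
        0.0005263 , -0.00033186]), 'joint_efforts': array([ 2.33920626e-03, -9.27095532e+01,  1.98043540e+00, -3.69914460e+01,
        1.79577334e-02,  8.29800905e-03,  2.65276270e-05]), 'position': array([ 0.28233533, -0.55745441,  0.40413381]), 'tool_rot': array([-3.14049525e+00,  6.29297360e-05,  4.68826640e-01]), 'force': array([ 0.59220578,  0.46375295, -1.01720244]), 'moment': array([-0.00133024,  0.03770208, -0.04803808]), 'finger_force': 0.0, 'grip_width': 0.08562532767174563}
top 44.17307147441062 325.8000430505819 193.50772596918628 [[-0.0088, -0.9965, 0.0835, 0.4702], [-1.0, 0.0084, -0.0054, -0.0151], [0.0046, -0.0836, -0.9965, 1.4624], [0.0, 0.0, 0.0, 1.0]] 0.0 2.2914877
scene 45.84016078875656 313.0761017100359 201.37180362077615 [[-0.7444, 0.5337, -0.4013, 1.0826], [0.6677, 0.5874, -0.4573, 0.5878], [-0.0084, -0.6084, -0.7936, 1.0543], [0.0, 0.0, 0.0, 1.0]] 0.0 3.3741667
```

View pics/top0.png

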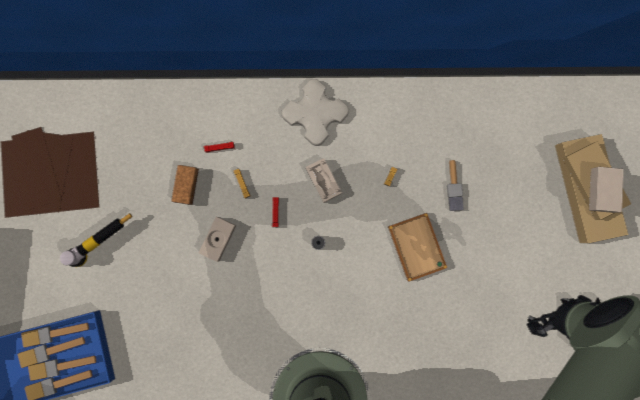

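View pics/scene0.png

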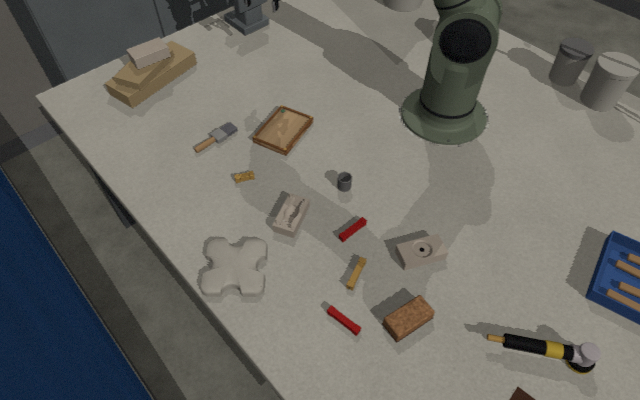

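The top view shows:
- Board at (417,247), lower half with cavity at (323,180), upper half with round recess at (219,240) and cup at (318,242).
- Bars: brass at (241,184), about 30 px long; brass at (391,176), about 19 px long; red at (219,147) and (276,212).
- Brush at (455,187) and cork at (185,185).

The brass bar at (241,184) fits core_long because it is brass and about 88 mm long. (391,176) is the short core, and the red ones are look-alikes. I'll confirm this in a crop.

```bash
cat > h.py <<'E'
import numpy as np, cv2
from workcell import bot, vision
from scipy.spatial.transform import Rotation as R
def cam(n):
    s=bot.observe(); f=vision.grab_frame(n); f["f"]=200/np.tan(np.radians(f["fovy"])/2)
    if n=="wrist":
        T=np.eye(4); T[:3,:3]=R.from_euler("xyz",s["tool_rot"]).as_matrix(); T[:3,3]=s["position"]
        f["cam_to_world"]=T@f["tool_from_camera"]
    return f
def ray(f,uv,z):
    uv=np.atleast_2d(uv).astype(float); T=f["cam_to_world"]
    d=np.c_[(uv[:,0]-f["cx"])/f["f"],(uv[:,1]-f["cy"])/f["f"],np.ones(len(uv))]@T[:3,:3].T
    return (T[:3,3]+d*((z-T[2,3])/d[:,2])[:,None])[:,:2]
def proj(f,p):
    T=np.linalg.inv(f["cam_to_world"]); c=np.atleast_2d(p)@T[:3,:3].T+T[:3,3]
    return np.c_[f["cx"]+f["f"]*c[:,0]/c[:,2],f["cy"]+f["f"]*c[:,1]/c[:,2]]
def cloud(f):
    v,u=np.mgrid[:400,:640]; d=f["depth"]
    c=np.stack([(u-f["cx"])/f["f"]*d,(v-f["cy"])/f["f"]*d,d],-1)
    return c@f["cam_to_world"][:3,:3].T+f["cam_to_world"][:3,3]
def rect(mask,f,z):
    """min-area rectangle of the biggest blob, cast on plane z: centre, (long, short), yaw of long side"""
    cs,_=cv2.findContours(mask.astype(np.uint8),cv2.RETR_EXTERNAL,cv2.CHAIN_APPROX_NONE)
    c=max(cs,key=cv2.contourArea)[:,0]
    (x,y),(w,h),a=cv2.minAreaRect((ray(f,c,z)*1000).astype(np.float32))
    if w<h: w,h,a=h,w,a+90
    return np.array([x,y]).round(1),(round(w,1),round(h,1)),round((a+90)%180-90,1)
E
python3 - <<'E'
from h import *
f=cam("top"); np.save("top.npy",f,allow_pickle=True)
im=f["image"]
cv2.imwrite("pics/c1.png",cv2.resize(im[130:290,165:415],None,fx=3.2,fy=3.2,interpolation=cv2.INTER_CUBIC))
P=cloud(f); 
for n,(u,v) in dict(board=(410,240),low=(323,180),up=(212,246),cup=(318,242),core=(241,184),bench=(290,250)).items(): print(n,P[v,u].round(4))
hsv=cv2.cvtColor(im,cv2.COLOR_BGR2HSV)
for (u,v) in [(241,184),(391,176),(276,212),(410,240),(212,246),(318,242),(290,250),(311,168)]: print((u,v),hsv[v,u])
Z=P[...,2]
def box(u0,u1,v0,v1):
    m=np.zeros(Z.shape,bool); m[v0:v1,u0:u1]=1; return m
print("low",rect(box(295,350,150,210)&(Z>.015),f,.03))
print("up",rect(box(198,245,210,268)&(Z>.015),f,.032))
print("board",rect(box(380,455,205,288)&(Z>.012),f,.02))
print("core",rect(box(230,255,165,200)&(hsv[...,1]>110),f,.02))
print("short",rect(box(380,402,162,190)&(hsv[...,1]>110),f,.02))
print("cup",rect(box(305,332,230,255)&(Z>.025),f,.044))
E
```

```text
board [ 0.4529 -0.2684  0.0131]
low [ 0.6324 -0.015   0.0082]
up [0.441  0.3066 0.0323]
cup [0.4493 0.0013 0.0019]
core [0.6212 0.226  0.0206]
bench [ 0.4265  0.084  -0.    ]
(241, 184) [ 18 167 168]
(391, 176) [ 18 166 146]
(276, 212) [  1 228 132]
(410, 240) [ 16 111 154]
(212, 246) [ 16  41 105]
(318, 242) [105  28  18]
(290, 250) [ 17  27 170]
(311, 168) [ 12  45 125]
low (array([629.6, -15.2]), (119.6, 60.2), 26.0)
up (array([463.2, 293.5]), (120.3, 63.7), -26.2)
board (array([ 433.6, -286.7]), (170.4, 123.1), 19.0)
core (array([624.7, 224.5]), (87.6, 17.4), 21.9)
short (array([ 641.2, -213.4]), (55.9, 17.0), -24.1)
cup (array([448.5,   0.8]), (38.4, 38.4), 44.4)
```

View pics/c1.png

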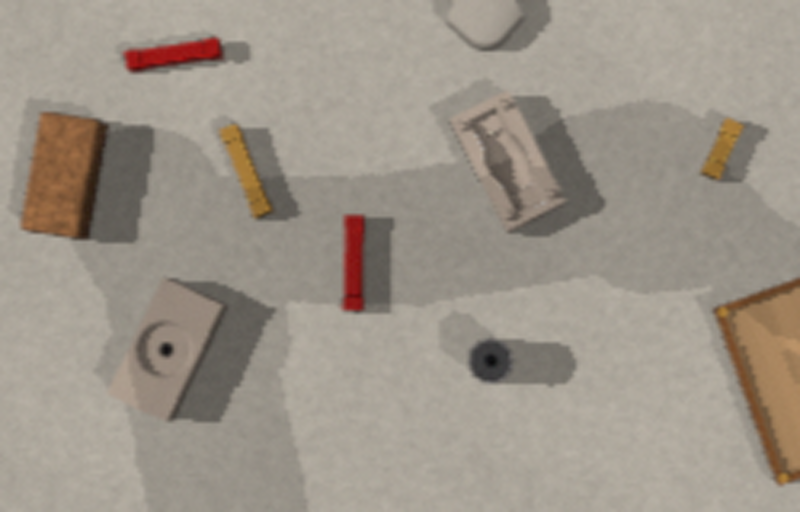

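The crop shows core_long as the long brass bar at crop pixel (245,170). The red bars at (172,53) and (354,262) and the short brass bar at (722,148) are left alone. The lower half is at (507,162), the upper half at (168,350) and the cup at (490,360). I'll move above the lower half.

```bash
cat >> h.py <<'E'
def plan(x,y,ztip,yaw_deg):
    """turn (about tool z) and the shift, cm, in the tool axes after that turn; ztip: wanted height of fingertips, mm; x,y mm"""
    s=bot.observe(); r=s["tool_rot"]; M=R.from_euler("xyz",r)
    G=R.from_euler("xyz",[np.pi,0,np.radians(yaw_deg)])
    rv=(M.inv()*G).as_rotvec(); d=np.array([x/1e3,y/1e3,ztip/1e3+.173])-s["position"]
    print("t",round(s["clock"],2),"pos",s["position"].round(4),"yaw",np.degrees(r[2]).round(2),"turn rad",rv.round(3),"shift cm",(100*G.inv().apply(d)).round(2),"grip",round(s["grip_width"],4),"q7",s["qpos"][6].round(2))
E
python3 -m creep '[[[1,4.6,-2.7,0.3,0,0,0],[1,4.6,-2.7,0.3,0,0,0],[1,4.6,-2.7,0.3,0,0,0],[1,4.6,-2.7,0.3,0,0,0],[1,4.6,-2.7,0.3,0,0,0],[1,4.6,-2.7,0.3,0,0,0],[1,4.6,-2.7,0.3,0,0,0],[1,4.6,-2.7,0.3,0,0,0],[1,4.6,-2.7,0.3,0,0,0],[1,4.6,-2.7,0.3,0,0,0],[1,4.6,-2.7,0.3,0,0,0],[1,4.6,-2.7,0.3,0,0,0]]]' 40
python3 -m creep '[[[1,0,0,0,0,0,0],[1,0,0,0,0,0,0],[1,0,0,0,0,0,0]]]'
python3 - <<'E'
from h import *
plan(629.6,-15.2,187,26)
f=cam("wrist"); np.save("w1.npy",f,allow_pickle=True); cv2.imwrite("pics/w1.png",f["image"]); print(f["tool_from_camera"].round(3), f["f"])
E
```

```text
clock: 1.65
position: [0.6292, -0.0176, 0.3685]
tool_rot: [-3.142, 0.0, 0.469]
force: [0.6, -1.4, -0.3]
grip_width: 0.0853
finger_force: 0.0
clock: 2.02
position: [0.6281, -0.0203, 0.3688]
tool_rot: [3.141, 0.0, 0.467]
force: [-0.2, -0.8, -0.2]
grip_width: 0.0852
finger_force: 0.0
t 2.02 pos [ 0.6281 -0.0203  0.3688] yaw 26.77 turn rad [0.    0.    0.013] shift cm [ 0.36 -0.39  0.88] grip 0.0852 q7 -1.25
[[ 0.001 -0.958 -0.287  0.073]
 [ 1.     0.     0.001  0.001]
 [-0.001 -0.287  0.958  0.03 ]
 [ 0.     0.     0.     1.   ]] 319.4179876902784
```

View pics/w1.png

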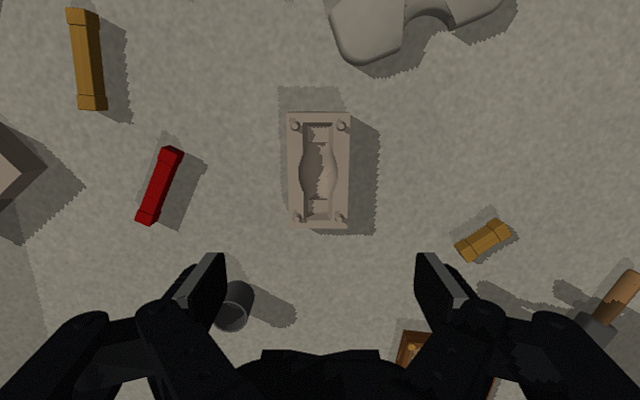

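The wrist view shows the lower half at (319,170) with its keys at the corners, near (295,126), (341,126), (298,217) and (340,218). The red bar is at (160,185) and the long brass core at (87,60).

Run:
```python
from h import *
f=np.load("w1.npy",allow_pickle=True).item(); Z=cloud(f)[...,2]; P=cloud(f)
m=np.zeros(Z.shape,bool); m[95:245,270:370]=1
print("bench z",np.median(Z[250:300,300:380]), "top z",np.median(Z[m&(Z>.02)]))
for t in(.018,.024): print(rect(m&(Z>t),f,.03))
c,_,y=rect(m&(Z>.024),f,.03)
plan(*c,100,y)
hsv=cv2.cvtColor(f["image"],cv2.COLOR_BGR2HSV)
mm=np.zeros(Z.shape,bool); mm[0:118,60:110]=1
print("core",rect(mm&(hsv[...,1]>120)&(Z>.012),f,.02))
```

```text
bench z 0.0006619307410166697 top z 0.030333782869504056
(array([633. , -16.5]), (116.5, 60.2), 26.7)
(array([633. , -16.5]), (116.5, 60.2), 26.7)
t 2.08 pos [ 0.6282 -0.0202  0.3689] yaw 26.77 turn rad [0.    0.    0.001] shift cm [ 0.6  -0.12  9.59] grip 0.0853 q7 -1.25
core (array([628.3, 221.9]), (87.3, 22.9), 22.1)
```

```bash
python3 -m creep '[[[1,0.6,-0.1,3.0,0,0,0],[1,0,0,4,0,0,0],[1,0,0,4,0,0,0],[1,0,0,4,0,0,0],[1,0,0,2.5,0,0,0],[1,0,0,1.5,0,0,0],[1,0,0,0,0,0,0],[-1,0,0,0,0,0,0],[-1,0,0,0,0,0,0],[-1,0,0,0,0,0,0],[-1,0,0,0,0,0,0],[-1,0,0,0,0,0,0]]]' 60
python3 -m creep '[[[-1,0,0,0,0,0,0],[-1,0,0,0,0,0,0],[-1,0,0,0,0,0,0],[-1,0,0,0,0,0,0]]]'; python3 -c "
from h import *;plan(633,-16.5,6,26.7)"
```

```text
clock: 3.58
position: [0.6338, -0.0156, 0.1802]
tool_rot: [3.141, -0.002, 0.469]
force: [-1.8, -0.5, 7.3]
grip_width: 0.0585
finger_force: 65.1
clock: 4.08
position: [0.6338, -0.0156, 0.1802]
tool_rot: [3.141, -0.002, 0.469]
force: [-1.7, -0.1, 7.8]
grip_width: 0.0585
finger_force: 65.1
t 4.08 pos [ 0.6338 -0.0156  0.1802] yaw 26.85 turn rad [ 0.001 -0.002  0.003] shift cm [-0.11  0.04  0.12] grip 0.0585 q7 -1.3
```

```bash
python3 -m creep '[[[-1,0,0,-3,0,0,0],[-1,0,0,-4,0,0,0],[-1,0,0,-4,0,0,0],[-1,-4.3,2.17,0,0,0,0],[-1,-4.3,2.17,0,0,0,0],[-1,-4.3,2.17,0,0,0,0],[-1,-4.3,2.17,0,0,0,0],[-1,-4.3,2.17,0,0,0,0],[-1,-4.3,2.17,0,0,0,0],[-1,-4.3,2.17,0,0,0,0.137],[-1,0,0,0,0,0,0],[-1,0,0,0,0,0,0]]]'
python3 - <<'E'
from h import *
plan(436,-288,22,19)
f=cam("wrist"); np.save("w2.npy",f,allow_pickle=True); cv2.imwrite("pics/w2.png",f["image"])
E
```

```text
clock: 5.58
position: [0.4338, -0.2867, 0.2892]
tool_rot: [3.141, -0.001, 0.333]
force: [-0.3, 0.3, -2.4]
grip_width: 0.0587
finger_force: 66.2
t 5.58 pos [ 0.4338 -0.2867  0.2892] yaw 19.06 turn rad [ 0.001 -0.001  0.001] shift cm [0.17 0.19 9.42] grip 0.0587 q7 -0.86
```

View pics/w2.png

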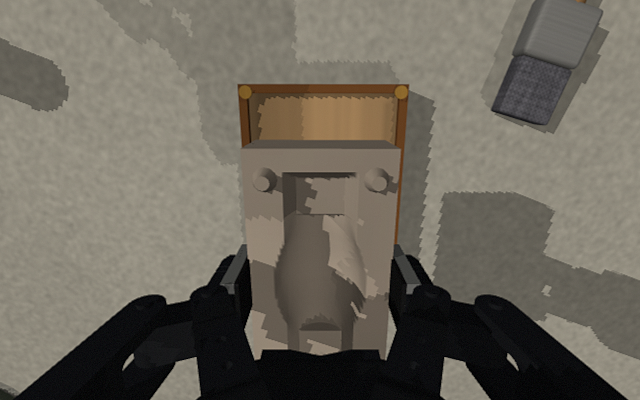

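The board's far edge is visible with outer corners at about (238,86) and (409,86). The held block is square in the grip, with keys at (264,181) and (376,181).

Run:
```python
from h import *
f=np.load("w2.npy",allow_pickle=True).item(); Z=cloud(f)[...,2]
a,b=ray(f,[[238,86],[409.5,86]],.022)*1000
d=a-b; print(a,b,np.linalg.norm(d)); t=np.array([-d[1],d[0]])/np.linalg.norm(d); t=t if t[0]>0 else -t
c=(a+b)/2-85*t; yaw=np.degrees(np.arctan2(t[1],t[0])); print("board",c,yaw)
zk=np.median(Z[150:165,270:370]); print("block top z",zk)
k=ray(f,[[264,181],[376,181]],zk+.006)*1000; print("block centre",k.mean(0)-46*t, k)
plan(*c,22,yaw)
```

```text
[ 495.20240841 -206.11735375] [ 534.60112009 -319.88979183] 120.40110526329462
board [ 434.58142819 -290.81802255] 19.10066222268555
block top z 0.13982266396448906
block centre [ 434.11153815 -288.0362058 ] [[ 470.89445391 -253.66251177]
 [ 484.26357437 -292.30484834]]
t 5.62 pos [ 0.4341 -0.2863  0.2891] yaw 19.12 turn rad [ 0.    -0.001  0.   ] shift cm [-0.1   0.44  9.41] grip 0.0587 q7 -0.86
```

```bash
python3 -m creep '[[[-1,0,0.3,3,0,0,0],[-1,0,0,3,0,0,0],[-1,0,0,2,0,0,0],[-1,0,0,0.7,0,0,0],[-1,0,0,0.4,0,0,0],[-1,0,0,0,0,0,0]]]'
python3 -m creep '[[[-1,0,0,0.2,0,0,0],[-1,0,0,0,0,0,0]]]'
```

```text
clock: 6.38
position: [0.4347, -0.2898, 0.1981]
tool_rot: [3.141, -0.0, 0.332]
force: [0.1, 0.3, -2.6]
grip_width: 0.0585
finger_force: 66.1
clock: 6.62
position: [0.4346, -0.29, 0.1962]
tool_rot: [3.141, -0.001, 0.332]
force: [0.4, 0.3, 2.5]
grip_width: 0.0586
finger_force: 66.8
```

```bash
python3 -m creep '[[[-1,0,0,0.05,0,0,0],[0.65,0,0,0,0,0,0],[0.65,0,0,0,0,0,0],[0.65,0,0,0,0,0,0],[0.65,0,0,-2,0,0,0],[0.65,0,0,-4,0,0,0],[0.65,0,0,-4,0,0,0],[0.65,0,0,-5,0,0,0],[0.65,-4,0,0,0,0,0],[0.65,-3,0,0,0,0,0],[0.65,0,0,0,0,0,0],[0.65,0,0,0,0,0,0]]]'
python3 - <<'E'
from h import *
plan(628.3,221.9,100,22.1)
f=cam("wrist"); np.save("w3.npy",f,allow_pickle=True); cv2.imwrite("pics/w3.png",f["image"])
Z=cloud(f)[...,2]
print("low top",rect((Z>.036)&(Z<.06)&(np.arange(400)[:,None]<240),f,.046), np.median(Z[(Z>.036)&(Z<.06)]))
E
```

```text
clock: 8.12
position: [0.3687, -0.3125, 0.3453]
tool_rot: [3.141, -0.0, 0.332]
force: [0.1, -0.3, 0.0]
grip_width: 0.0704
finger_force: 0.0
t 8.12 pos [ 0.3687 -0.3125  0.3453] yaw 19.02 turn rad [ 0.    -0.    -0.054] shift cm [ 44.16 -39.75   7.23] grip 0.0704 q7 -0.73
low top (array([ 434.1, -291.2]), (116.2, 60.1), 18.9) 0.04635280800448094
```

View pics/w3.png

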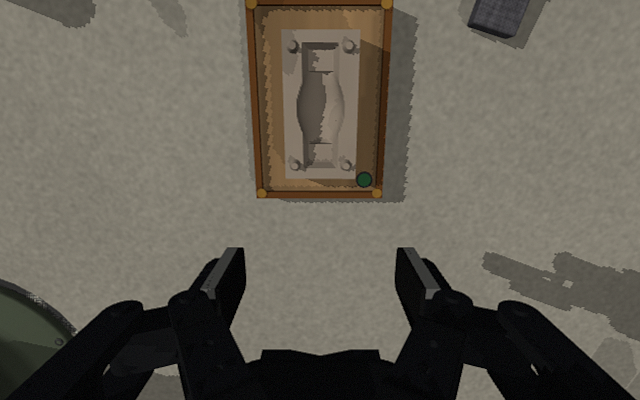

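The lower half sits centred and square on the board, with its top face at about (320,103). Next I'll hover over the long core.

```bash
python3 -m creep '[[[0.65,0,0,0,0,0,-0.054],[0.65,4,-3.6,0,0,0,0],[0.65,4,-3.6,0,0,0,0],[0.65,4,-3.6,0,0,0,0],[0.65,4,-3.6,0,0,0,0],[0.65,4,-3.6,0,0,0,0],[0.65,4,-3.6,0,0,0,0],[0.65,4,-3.6,0,0,0,0],[0.65,4,-3.6,0,0,0,0],[0.65,4,-3.6,0,0,0,0],[0.65,4,-3.6,0,0,0,0],[0.65,4,-3.6,0,0,0,0]]]'
python3 -m creep '[[[0,0,0,2,0,0,0],[0,0,0,0,0,0,0],[0,0,0,0,0,0,0],[0,0,0,0,0,0,0]]]'
python3 - <<'E'
from h import *
f=cam("wrist"); np.save("w4.npy",f,allow_pickle=True); cv2.imwrite("pics/w4.png",f["image"])
Z=cloud(f)[...,2]; hsv=cv2.cvtColor(f["image"],cv2.COLOR_BGR2HSV)
u,v=proj(f,[.628,.222,.02])[0].astype(int); print(u,v)
m=np.zeros(Z.shape,bool); m[max(0,v-90):v+90,u-60:u+60]=1
m&=(hsv[...,1]>110)&(hsv[...,0]>10)&(Z>.016)
c,wh,y=rect(m,f,.02); print(c,wh,y,np.median(Z[m])); plan(*c,6,y)
E
```

```text
clock: 9.68
position: [0.6274, 0.2226, 0.3448]
tool_rot: [-3.141, 0.0, 0.387]
force: [0.6, -0.7, 0.7]
grip_width: 0.0707
finger_force: 0.0
clock: 10.18
position: [0.6271, 0.2192, 0.3261]
tool_rot: [3.141, -0.001, 0.385]
force: [-0.4, -0.5, -0.0]
grip_width: 0.0431
finger_force: 0.0
315 185
[628.  225.3] (87.1, 17.1) 22.2 0.019979633965093335
t 10.22 pos [0.627  0.2192 0.326 ] yaw 22.05 turn rad [ 0.    -0.001 -0.003] shift cm [ 0.32 -0.53 14.7 ] grip 0.0428 q7 -1.74
```

View pics/w4.png

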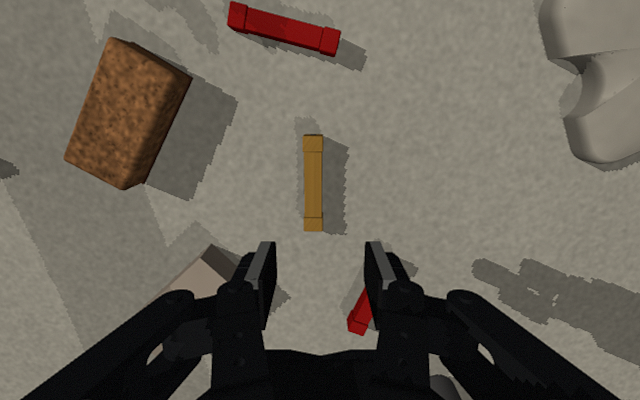

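The long core is at (313,183), clear of its neighbours: red bars at (284,28) and (365,310), cork at (125,113). Descending to grasp it.

```bash
python3 -m creep '[[[0,0.3,-0.5,3,0,0,0],[0,0,0,4,0,0,0],[0,0,0,4,0,0,0],[0,0,0,2,0,0,0],[0,0,0,1.3,0,0,0],[0,0,0,0,0,0,0],[-1,0,0,0,0,0,0],[-1,0,0,0,0,0,0],[-1,0,0,0,0,0,0],[-1,0,0,0,0,0,0],[-1,0,0,0,0,0,0],[-1,0,0,0,0,0,0]]]' 60
python3 -c "
from h import *;plan(628,225.3,10,22.2)"
python3 -m creep '[[[-1,0,0,-2,0,0,0],[-1,0,0,-4,0,0,0],[-1,0,0,-4,0,0,0],[-1,0,0,-4,0,0,0],[-1,0,0,0,0,0,0],[-1,0,0,0,0,0,0]]]'
python3 -c "
from h import *;plan(434.1,-291.2,150,18.9)"
```

```text
clock: 11.72
position: [0.6282, 0.2257, 0.1837]
tool_rot: [3.142, -0.002, 0.386]
force: [-1.4, -2.2, 7.9]
grip_width: 0.0137
finger_force: 59.0
t 11.72 pos [0.6282 0.2257 0.1837] yaw 22.09 turn rad [ 0.    -0.002 -0.002] shift cm [-0.03  0.03  0.07] grip 0.0137 q7 -1.79
clock: 12.48
position: [0.6276, 0.2254, 0.3227]
tool_rot: [3.142, -0.0, 0.386]
force: [0.9, -0.2, -2.4]
grip_width: 0.0141
finger_force: 59.2
t 12.47 pos [0.6276 0.2254 0.3227] yaw 22.1 turn rad [ 0.    -0.     0.056] shift cm [-3.504e+01  4.261e+01 -3.000e-02] grip 0.0141 q7 -1.75
```

```bash
python3 -m creep '[[[-1,0,0,0,0,0,0.056],[-1,-3.18,3.87,0,0,0,0],[-1,-3.18,3.87,0,0,0,0],[-1,-3.18,3.87,0,0,0,0],[-1,-3.18,3.87,0,0,0,0],[-1,-3.18,3.87,0,0,0,0],[-1,-3.18,3.87,0,0,0,0],[-1,-3.18,3.87,0,0,0,0],[-1,-3.18,3.87,0,0,0,0],[-1,-3.18,3.87,0,0,0,0],[-1,-3.18,3.87,0,0,0,0],[-1,-3.18,3.87,0,0,0,0]]]'
python3 -m creep '[[[-1,0,0,0,0,0,0],[-1,0,0,0,0,0,0],[-1,0,0,0,0,0,0],[-1,0,0,0,0,0,0]]]'
python3 - <<'E'
from h import *
plan(434.1,-291.2,150,18.9)
f=cam("wrist"); np.save("w5.npy",f,allow_pickle=True); cv2.imwrite("pics/w5.png",f["image"])
E
```

```text
clock: 13.98
position: [0.4337, -0.2918, 0.3216]
tool_rot: [-3.14, 0.001, 0.33]
force: [0.1, -0.2, -2.2]
grip_width: 0.014
finger_force: 59.2
clock: 14.48
position: [0.4351, -0.2897, 0.3222]
tool_rot: [-3.141, -0.0, 0.331]
force: [-0.4, -0.1, -2.4]
grip_width: 0.0139
finger_force: 59.3
t 14.47 pos [ 0.4351 -0.2897  0.3222] yaw 18.98 turn rad [-0.     0.     0.001] shift cm [-0.14  0.11 -0.08] grip 0.0139 q7 -0.88
```

View pics/w5.png

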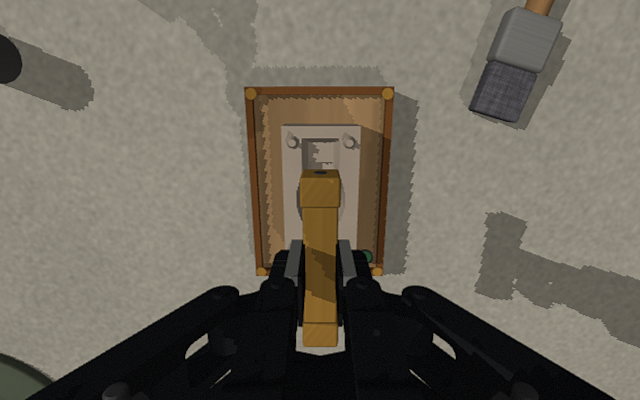

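The held core is fully in view, from row 178 to row 346. The lower half's front edge shows below it, at (282,126) to (360,125), with keys at (293,142) and (348,142).

Run:
```python
from h import *
f=np.load("w5.npy",allow_pickle=True).item(); Z=cloud(f)[...,2]; hsv=cv2.cvtColor(f["image"],cv2.COLOR_BGR2HSV)
b=(hsv[...,1]>110)&(hsv[...,0]>10)&(hsv[...,0]<30); b[:,:295]=0; b[:,345:]=0; b[:165]=0
zt=np.median(Z[190:204,310:330]); zb=np.median(Z[320:345,310:330]); print("top z front/back",zt,zb)
for t in(.004,.008): print(rect(b&(Z>zt-t),f,zt))
m=(Z>.036)&(Z<.05); m[200:]=0; m[:,:260]=0;m[:,380:]=0
ys,xs=np.where(m); print(ys.min(),xs.min(),xs.max(),np.median(Z[m]))
e=ray(f,[[xs.min()-.5,160],[xs.max()+.5,160],[320,ys.min()-.5]],.046)*1e3
t=np.array([np.cos(np.radians(18.9)),np.sin(np.radians(18.9))]); n=np.array([-t[1],t[0]])
print("lower lateral",(e[0]+e[1])/2@n,"width",(e[0]-e[1])@n,"long centre",e[2]@t-58,"| from w3",np.array([434.1,-291.2])@n,np.array([434.1,-291.2])@t)
c,_,y=rect(b&(Z>zt-.004),f,zt); print("core lateral",c@n,"long",c@t)
```

```text
top z front/back 0.1591440612947189 0.15909877456014268
(array([ 435. , -290.9]), (88.3, 17.8), 19.1)
(array([ 435.2, -290.8]), (88.7, 17.8), 19.1)
125 281 359 0.046454837152496375
lower lateral -416.1918853369819 width 61.3776332143802 long centre 317.02965737343203 | from w3 -416.1126077303978 316.37090208773634
core lateral -416.1203077991279 long 317.31955413614054
```

```bash
python3 -m creep '[[[-1,-0.05,0,3,0,0,0],[-1,0,0,3,0,0,0],[-1,0,0,2,0,0,0],[-1,0,0,1,0,0,0],[-1,0,0,0.6,0,0,0],[-1,0,0,0.4,0,0,0],[-1,0,0,0,0,0,0]]]'
python3 -m creep '[[[-1,0,0,0.1,0,0,0],[-1,0,0,0,0,0,0]]]'
```

```text
clock: 15.4
position: [0.4343, -0.2907, 0.2224]
tool_rot: [3.141, -0.0, 0.33]
force: [0.2, 0.0, -2.3]
grip_width: 0.0136
finger_force: 59.3
clock: 15.65
position: [0.4343, -0.2908, 0.2216]
tool_rot: [3.141, -0.0, 0.33]
force: [-1.1, -0.4, 4.6]
grip_width: 0.0139
finger_force: 59.9
```

```bash
python3 -m creep '[[[-0.3,0,0,0,0,0,0],[-0.3,0,0,0,0,0,0],[-0.3,0,0,0,0,0,0],[-0.3,0,0,-2,0,0,0],[-0.3,0,0,-4,0,0,0],[-0.3,0,0,-4,0,0,0],[-0.3,-4,0,-2,0,0,0],[-0.3,-3,0,0,0,0,0],[-0.3,0,0,0,0,0,0],[-0.3,0,0,0,0,0,0]]]'
cat > meas.py <<'E'
from h import *
import sys
f=cam("wrist"); np.save(sys.argv[1]+".npy",f,allow_pickle=True); cv2.imwrite(f"pics/{sys.argv[1]}.png",f["image"])
Z=cloud(f)[...,2]; hsv=cv2.cvtColor(f["image"],cv2.COLOR_BGR2HSV)
u,v=proj(f,[.434,-.291,.046])[0].astype(int); print("px",u,v)
w=np.zeros(Z.shape,bool); w[max(0,v-110):v+110,u-48:u+48]=1; w[238:]=0
m=w&(Z>.036)&(Z<.075); a=rect(m,f,.046); print("lower",a,np.median(Z[m&(Z<.05)]))
b=w&(Z>.051)&(hsv[...,1]>100); c=rect(b,f,.058); print("core",c,"ztop pct",np.percentile(Z[b],[10,50,90]).round(4))
th=np.radians(a[2]); d=c[0]-a[0]; print("core in lower",d@[np.cos(th),np.sin(th)],d@[-np.sin(th),np.cos(th)],c[2]-a[2])
E
python3 meas.py w6
```

```text
clock: 16.9
position: [0.3685, -0.3132, 0.3412]
tool_rot: [3.141, -0.0, 0.33]
force: [0.1, 0.6, -0.1]
grip_width: 0.0297
finger_force: 0.0
px 318 107
lower (array([ 434.4, -291.1]), (115.7, 60.2), 18.9) 0.046504467668572025
core (array([ 433.6, -291.9]), (86.8, 17.6), 18.4) ztop pct [0.057  0.058  0.0592]
core in lower -1.016002221620498 -0.49773435250348835 -0.5
```

The core is seated: its top is at 58 mm and it is 1 mm off along the lower half. Now I'll go to the upper half.

```bash
python3 -m creep '[[[-0.3,3.5,-3.43,0,0,0,0],[-0.3,3.5,-3.43,0,0,0,0],[-0.3,3.5,-3.43,0,0,0,0],[-0.3,3.5,-3.43,0,0,0,0],[-0.3,3.5,-3.43,0,0,0,0],[1,3.5,-3.43,0,0,0,0],[1,0,0,0,0,0,-0.181],[1,0,0,0,0,0,-0.181],[1,0,0,0,0,0,-0.181],[1,0,0,0,0,0,-0.181],[1,0,0,0,0,0,-0.181],[1,0,0,0,0,0,-0.181]]]'
python3 -m creep '[[[1,0,0,0,0,0,-0.181],[1,0,0,0,0,0,-0.181],[1,0,0,0,0,0,-0.181],[1,0,0,0,0,0,-0.181],[1,0,0,0,0,0,-0.181],[1,0,0,0,0,0,-0.181],[1,0,0,0,0,0,-0.181],[1,0,0,0,0,0,0]]]'
python3 -c "
from h import *;plan(466.5,291.5,170,153.8)"
```

```text
clock: 18.45
position: [0.5004, -0.0498, 0.3409]
tool_rot: [-3.141, -0.001, 1.423]
force: [-0.2, -0.2, -0.3]
grip_width: 0.0856
finger_force: 0.0
clock: 19.45
position: [0.5003, -0.0502, 0.3409]
tool_rot: [3.141, -0.001, 2.682]
force: [-1.1, 0.3, -0.3]
grip_width: 0.0853
finger_force: 0.0
t 19.45 pos [ 0.5003 -0.0502  0.3409] yaw 153.69 turn rad [ 0.001 -0.001 -0.002] shift cm [18.12 29.17 -0.21] grip 0.0853 q7 0.62
```

```bash
python3 -m creep '[[[1,2.27,3.65,0,0,0,0],[1,2.27,3.65,0,0,0,0],[1,2.27,3.65,0,0,0,0],[1,2.27,3.65,0,0,0,0],[1,2.27,3.65,0,0,0,0],[1,2.27,3.65,0,0,0,0],[1,2.27,3.65,0,0,0,0],[1,2.27,3.65,-1,0,0,0],[1,0,0,0,0,0,0],[1,0,0,0,0,0,0],[1,0,0,0,0,0,0]]]'
python3 - <<'E'
from h import *
f=cam("wrist"); np.save("w7.npy",f,allow_pickle=True); cv2.imwrite("pics/w7.png",f["image"])
Z=cloud(f)[...,2]; u,v=proj(f,[.466,.2915,.032])[0].astype(int); print(u,v)
m=np.zeros(Z.shape,bool); m[max(0,v-90):v+90,max(0,u-75):u+75]=1; m[245:]=0
c,wh,y=rect(m&(Z>.024),f,.032); print(c,wh,y,np.median(Z[m&(Z>.024)])); plan(*c,10,y+180)
E
```

```text
clock: 20.82
position: [0.4668, 0.2908, 0.3509]
tool_rot: [-3.141, 0.0, 2.68]
force: [-0.3, 0.5, 0.2]
grip_width: 0.0853
finger_force: 0.0
321 181
[463.4 294. ] (116.6, 60.9) -25.3 0.032433582789300475
t 20.88 pos [0.4669 0.2908 0.351 ] yaw 153.57 turn rad [-0.001  0.    -0.02 ] shift cm [ 0.45  0.14 16.8 ] grip 0.0853 q7 -0.02
```

View pics/w7.png

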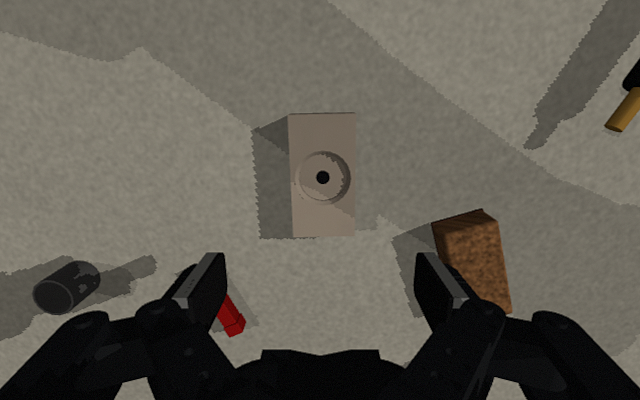

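The upper half is at (323,175) with its round recess up. The cork is clear at (475,260). Grasping.

```bash
python3 -m creep '[[[1,0,0,0,0,0,-0.02],[1,0.45,0.15,4,0,0,0],[1,0,0,4,0,0,0],[1,0,0,4,0,0,0],[1,0,0,3,0,0,0],[1,0,0,1.9,0,0,0],[1,0,0,0,0,0,0],[-1,0,0,0,0,0,0],[-1,0,0,0,0,0,0],[-1,0,0,0,0,0,0],[-1,0,0,0,0,0,0],[-1,0,0,0,0,0,0]]]' 60
python3 -m creep '[[[-1,0,0,0,0,0,0],[-1,0,0,-2,0,0,0],[-1,0,0,-4,0,0,0],[-1,0,0,-4,0,0,0],[-1,0,0,-4,0,0,0],[-1,0,0,-2,0,0,0],[-1,0,0,0,0,0,0],[-1,0,0,0,0,0,0]]]'
python3 -c "
from h import *;plan(500,-50,170,18.9)"
```

```text
clock: 22.38
position: [0.4634, 0.2951, 0.1836]
tool_rot: [3.14, 0.001, 2.703]
force: [-1.6, -0.2, 9.0]
grip_width: 0.0589
finger_force: 63.9
clock: 23.38
position: [0.463, 0.2945, 0.3413]
tool_rot: [-3.14, -0.001, 2.703]
force: [0.6, 0.2, -1.6]
grip_width: 0.0588
finger_force: 66.3
t 23.38 pos [0.463  0.2945 0.3413] yaw 154.85 turn rad [-1.000e-03  1.000e-03  2.373e+00] shift cm [-7.66 33.8  -0.17] grip 0.0588 q7 -0.02
```

```bash
python3 -m creep '[[[-1,-2.25,-3.7,0,0,0,0],[-1,-2.25,-3.7,0,0,0,0],[-1,-2.25,-3.7,0,0,0,0],[-1,-2.25,-3.7,0,0,0,0],[-1,-2.25,-3.7,0,0,0,0],[-1,-2.25,-3.7,0,0,0,0],[-1,-2.25,-3.7,0,0,0,0],[-1,-2.25,-3.7,0,0,0,0],[-1,0,0,0,0,0,0.1825],[-1,0,0,0,0,0,0.1825],[-1,0,0,0,0,0,0.1825],[-1,0,0,0,0,0,0.1825]]]'
python3 -m creep '[[[-1,0,0,0,0,0,0.1825],[-1,0,0,0,0,0,0.1825],[-1,0,0,0,0,0,0.1825],[-1,0,0,0,0,0,0.1825],[-1,0,0,0,0,0,0.1825],[-1,0,0,0,0,0,0.1825],[-1,0,0,0,0,0,0.1825],[-1,0,0,0,0,0,0.1825],[-1,0,0,0,0,0,0.1825],[-1,0,0,0,0,0,0],[-1,0,0,0,0,0,0]]]'
python3 -c "
from h import *;plan(434.3,-291.2,165,18.9)"
```

```text
clock: 24.88
position: [0.5, -0.0495, 0.341]
tool_rot: [-3.14, -0.001, 1.967]
force: [-1.0, 0.5, -2.2]
grip_width: 0.0591
finger_force: 66.1
clock: 26.25
position: [0.5002, -0.0494, 0.3416]
tool_rot: [-3.141, 0.001, 0.335]
force: [0.3, 0.4, -1.7]
grip_width: 0.0587
finger_force: 66.1
t 26.25 pos [ 0.5002 -0.0494  0.3416] yaw 19.19 turn rad [-0.     0.001  0.005] shift cm [-14.07  20.74   0.36] grip 0.0587 q7 -1.4
```

```bash
python3 -m creep '[[[-1,0,0,0,0,0,0.005],[-1,-2.81,4.15,0,0,0,0],[-1,-2.81,4.15,0,0,0,0],[-1,-2.81,4.15,0,0,0,0],[-1,-2.81,4.15,0,0,0,0],[-1,-2.81,4.15,0,0,0,0],[-1,0,0,0,0,0,0],[-1,0,0,0,0,0,0],[-1,0,0,0,0,0,0],[-1,0,0,0,0,0,0]]]'
python3 - <<'E'
from h import *
plan(434.3,-291.2,165,18.9)
f=cam("wrist"); np.save("w8.npy",f,allow_pickle=True); cv2.imwrite("pics/w8.png",f["image"])
E
```

```text
clock: 27.5
position: [0.4338, -0.2903, 0.3422]
tool_rot: [-3.142, -0.0, 0.327]
force: [0.1, 0.5, -1.8]
grip_width: 0.0582
finger_force: 66.1
t 27.5 pos [ 0.4338 -0.2903  0.3422] yaw 18.73 turn rad [-0.    -0.    -0.003] shift cm [0.02 0.1  0.42] grip 0.0582 q7 -0.88
```

View pics/w8.png

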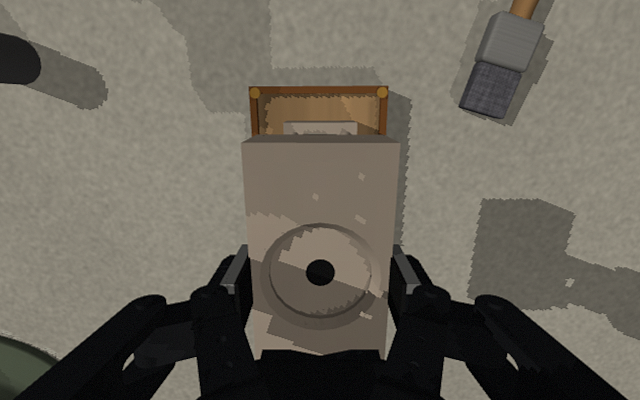

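The held upper half fills (242..400, 143..350), with its recess centred near (320,272). The lower half's front edge peeks out at row 122.

Run:
```python
from h import *
f=np.load("w8.npy",allow_pickle=True).item(); Z=cloud(f)[...,2]
zt=np.median(Z[155:190,270:370]); print("top",zt)
th=np.radians(18.9); t=np.array([np.cos(th),np.sin(th)]); n=np.array([-t[1],t[0]])
m=abs(Z-zt)<.003; m[235:]=0
P=[]
def edges(m,rows,z):
    L=[];Rr=[]
    for r in rows:
        x=np.where(m[r])[0]; L.append([x.min()-.5,r]); Rr.append([x.max()+.5,r])
    l=ray(f,L,z)*1e3; q=ray(f,Rr,z)*1e3
    for e in(l,q): print("edge yaw",np.degrees(np.arctan(np.polyfit(e@t,e@n,1)[0]))+18.9)
    return (np.median(l@n)+np.median(q@n))/2, np.median(l@n)-np.median(q@n)
print("upper lat",edges(m,range(160,235),zt))
top=[[c,np.where(m[:,c])[0].min()-.5] for c in range(265,380)]
e=ray(f,top,zt)*1e3; p=np.polyfit(e@n,e@t,1); print("upper long",np.median(e@t)-58,"yaw from edge",18.9-np.degrees(np.arctan(p[0])))
lo=(Z>.038)&(Z<.055); lo[140:]=0; lo[:,:270]=0; lo[:,375:]=0
print("lower lat",edges(lo,range(124,132),.046)); c=range(295,350)
e=ray(f,[[k,np.where(lo[:,k])[0].min()-.5] for k in c],.046)*1e3; print("lower long",np.median(e@t)-58)
# recess rim circle
m2=(Z<zt-.004)&(Z>zt-.03); m2[:215]=0; m2[345:]=0; m2[:,:255]=0; m2[:,382:]=0
```

```text
top 0.19140632289184478
edge yaw 18.605794147992714
edge yaw 18.552409309267773
upper lat (np.float64(-416.3591272408187), np.float64(59.98458300072724))
upper long 317.63422456096293 yaw from edge 18.64347623447083
edge yaw 16.842888776278
edge yaw 20.64819462291036
lower lat (np.float64(-416.22920243225036), np.float64(60.40945630067915))
lower long 316.71322622921434
```

```bash
python3 -m creep '[[[-1,-0.09,0,0,0,0,-0.005],[-1,0,0,4,0,0,0],[-1,0,0,3.5,0,0,0],[-1,0,0,2,0,0,0],[-1,0,0,0.8,0,0,0],[-1,0,0,0.2,0,0,0],[-1,0,0,0,0,0,0],[-1,0,0,0,0,0,0]]]'
python3 -c "
from h import *
s=bot.observe();th=np.radians(18.9);t=np.array([np.cos(th),np.sin(th)]);p=s['position'][:2]*1e3;q=np.array([433.8,-290.3])
print('moved along/lat',(p-q)@t,(p-q)@[-t[1],t[0]]);plan(434,-291,50,18.9)"
python3 -m creep '[[[-1,0,0,0.2,0,0,0],[-1,0,0,0.2,0,0,0],[-1,0,0,0.2,0,0,0],[-1,0,0,0.15,0,0,0],[-1,0,0,0,0,0,0],[-1,0,0,0,0,0,0]]]'
```

```text
clock: 28.55
position: [0.4327, -0.2915, 0.2379]
tool_rot: [3.141, -0.001, 0.33]
force: [0.7, 0.2, -1.8]
grip_width: 0.0587
finger_force: 66.1
moved along/lat -1.3951952790869995 -0.7784411405067962
t 28.55 pos [ 0.4327 -0.2915  0.2379] yaw 18.92 turn rad [ 0.001 -0.001  0.   ] shift cm [ 0.14 -0.01  1.49] grip 0.0587 q7 -0.93
clock: 29.3
position: [0.4326, -0.2913, 0.2296]
tool_rot: [-3.141, 0.0, 0.33]
force: [-1.0, 0.3, 0.1]
grip_width: 0.0587
finger_force: 66.2
```

```bash
python3 -m creep '[[[-1,0,0,0.1,0,0,0],[-1,0,0,0,0,0,0],[-1,0,0,0,0,0,0]]]'
python3 -m creep '[[[-1,0,0,0.1,0,0,0],[-1,0,0,0,0,0,0],[-1,0,0,0,0,0,0]]]'
```

```text
clock: 29.68
position: [0.4326, -0.2913, 0.2296]
tool_rot: [3.141, -0.0, 0.33]
force: [-6.2, 4.9, 23.2]
grip_width: 0.0591
finger_force: 68.9
clock: 30.05
position: [0.4326, -0.2913, 0.2295]
tool_rot: [3.141, -0.0, 0.33]
force: [-12.1, 9.3, 47.8]
grip_width: 0.0584
finger_force: 71.8
```

```bash
python3 -m creep '[[[-1,0,0,-0.18,0,0,0],[-1,0,0,0,0,0,0],[0.65,0,0,0,0,0,0],[0.65,0,0,0,0,0,0],[0.65,0,0,0,0,0,0],[0.65,0,0,-2,0,0,0],[0.65,0,0,-4,0,0,0],[0.65,0,0,-4,0,0,0],[0.65,-4,0,-2,0,0,0],[0.65,-3,0,0,0,0,0],[0.65,0,0,0,0,0,0],[0.65,0,0,0,0,0,0]]]'
cat > meas2.py <<'E'
from h import *
import sys
f=cam("wrist"); np.save(sys.argv[1]+".npy",f,allow_pickle=True); cv2.imwrite(f"pics/{sys.argv[1]}.png",f["image"])
P=cloud(f); Z=P[...,2]; w=np.zeros(Z.shape,bool); w[:238,240:400]=1
m=w&(Z>.068)&(Z<.09); a=rect(m,f,.078); print("upper",a,"px",[(i.min(),i.max()) for i in np.where(m)])
q=P[m&(Z>.0745)]; A=np.c_[q[:,:2]-q[:,:2].mean(0),np.ones(len(q))]; s=np.linalg.lstsq(A,q[:,2],rcond=None)[0]; print("top plane z",s[2],"slopes",s[:2])
print("board z",np.median(Z[w&(Z>.01)&(Z<.019)]))
E
python3 meas2.py w9; python3 -c "
from h import *;plan(452,-1,170,18.9)"
```

```text
clock: 31.55
position: [0.3669, -0.3139, 0.3495]
tool_rot: [3.142, -0.0, 0.331]
force: [1.1, -0.3, -0.2]
grip_width: 0.0705
finger_force: 0.0
upper (array([ 434.2, -291.7]), (115.5, 60.2), 18.8) px [(np.int64(17), np.int64(183)), (np.int64(276), np.int64(364))]
top plane z 0.07856680098843684 slopes [0.00125608 0.00012772]
board z 0.01678627790958309
t 31.6 pos [ 0.3671 -0.3137  0.3494] yaw 18.97 turn rad [-0.    -0.     0.001] shift cm [ 18.16 -26.84   0.64] grip 0.0704 q7 -0.76
```

View pics/w9.png

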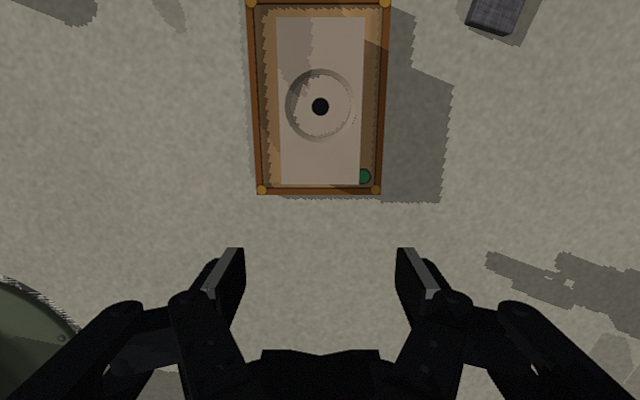

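The upper half is home: its top is at 78.6 mm, level, and centred within about 0.7 mm. The recess is at (320,106). Next is the cup.

```bash
python3 -m creep '[[[0.65,2.6,-3.84,0,0,0,0],[0.65,2.6,-3.84,0,0,0,0],[0.65,2.6,-3.84,0,0,0,0],[0.65,2.6,-3.84,0,0,0,0],[0.65,2.6,-3.84,0,0,0,0],[0.65,2.6,-3.84,0,0,0,0],[0.65,2.6,-3.84,0,0,0,0],[0.65,0,0,0,0,0,0],[0.65,0,0,0,0,0,0],[0.65,0,0,0,0,0,0]]]'
python3 - <<'E'
from h import *
f=cam("wrist"); np.save("w10.npy",f,allow_pickle=True); cv2.imwrite("pics/w10.png",f["image"])
P=cloud(f); Z=P[...,2]; u,v=proj(f,[.45,0,.044])[0].astype(int); print(u,v)
m=np.zeros(Z.shape,bool); m[max(0,v-50):v+50,u-50:u+50]=1; m&=(Z>.038)&(Z<.05)
cs,_=cv2.findContours(m.astype(np.uint8),cv2.RETR_EXTERNAL,cv2.CHAIN_APPROX_NONE); c=max(cs,key=cv2.contourArea)[:,0]
print("z",np.median(Z[m]),c.min(0),c.max(0))
(x,y),r=cv2.minEnclosingCircle((ray(f,c,.044)*1e3).astype(np.float32)); e=cv2.fitEllipse((ray(f,c,.044)*1e3).astype(np.float32)); print(x,y,r,e)
plan(*e[0],22,18.9)
E
```

```text
clock: 32.85
position: [0.4513, -0.0015, 0.3494]
tool_rot: [3.142, 0.0, 0.329]
force: [-1.1, -0.3, -0.3]
grip_width: 0.0705
finger_force: 0.0
316 188
z 0.04422115345849098 [294 165] [339 209]
451.2315979003906 0.5921099781990051 20.73688507080078 ((451.2894287109375, 0.33901917934417725), (39.68095397949219, 40.76395797729492), 105.86925506591797)
t 32.9 pos [ 0.4513 -0.0015  0.3494] yaw 18.85 turn rad [ 0.     0.    -0.001] shift cm [ 0.06 -0.17 15.44] grip 0.0703 q7 -1.53
```

View pics/w10.png

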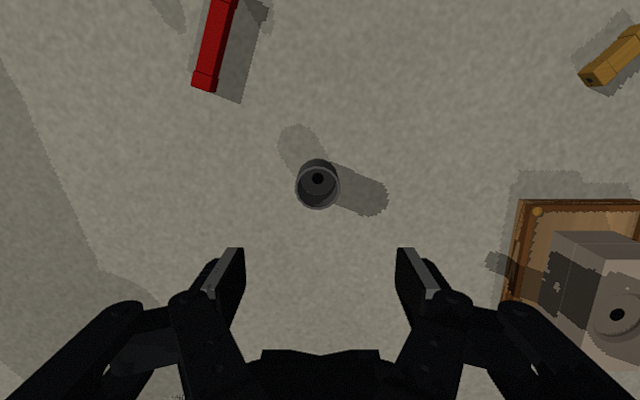

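The cup is at (317,185), upright. Grasping gently.

```bash
python3 -m creep '[[[0.65,0.05,-0.15,4,0,0,0],[0.65,0,0,4,0,0,0],[0.65,0,0,4,0,0,0],[0.65,0,0,2.5,0,0,0],[0.65,0,0,1.4,0,0,0],[0.65,0,0,0,0,0,0],[-1,0,0,0,0,0,0],[-1,0,0,0,0,0,0],[-1,0,0,0,0,0,0],[-1,0,0,0,0,0,0],[-1,0,0,0,0,0,0],[-1,0,0,0,0,0,0]]]' 30
python3 -m creep '[[[-1,0,0,-2,0,0,0],[-1,0,0,-4,0,0,0],[-1,0,0,-4,0,0,0],[-1,0,0,-4,0,0,0],[-1,0,0,-2,0,0,0],[-1,0,0,0,0,0,0]]]'
python3 -c "
from h import *;plan(434.2,-291.5,177,18.9)"
```

```text
clock: 34.4
position: [0.4517, 0.0007, 0.1915]
tool_rot: [3.141, -0.002, 0.33]
force: [-1.4, 0.1, 10.8]
grip_width: 0.04
finger_force: 28.9
clock: 35.15
position: [0.4515, 0.0007, 0.3522]
tool_rot: [3.14, -0.003, 0.33]
force: [-1.4, -0.5, -0.3]
grip_width: 0.0398
finger_force: 30.7
t 35.15 pos [0.4515 0.0007 0.3522] yaw 18.9 turn rad [ 0.001 -0.003 -0.   ] shift cm [-11.1   27.08   0.22] grip 0.0398 q7 -1.54
```

```bash
python3 -m creep '[[[-1,-1.58,3.87,0,0,0,0],[-1,-1.58,3.87,0,0,0,0],[-1,-1.58,3.87,0,0,0,0],[-1,-1.58,3.87,0,0,0,0],[-1,-1.58,3.87,0,0,0,0],[-1,-1.58,3.87,0,0,0,0],[-1,-1.58,3.87,0,0,0,0],[-1,0,0,0,0,0,0],[-1,0,0,0,0,0,0],[-1,0,0,0,0,0,0],[-1,0,0,0,0,0,0]]]'
python3 - <<'E'
from h import *
plan(434.2,-291.5,177,18.9)
f=cam("wrist"); np.save("w11.npy",f,allow_pickle=True); cv2.imwrite("pics/w11.png",f["image"])
E
```

```text
clock: 36.52
position: [0.4348, -0.2906, 0.3505]
tool_rot: [-3.141, 0.0, 0.331]
force: [0.1, -0.4, -0.6]
grip_width: 0.04
finger_force: 30.7
t 36.52 pos [ 0.4348 -0.2906  0.3505] yaw 18.99 turn rad [-0.     0.     0.002] shift cm [-0.08  0.07  0.05] grip 0.04 q7 -0.9
```

View pics/w11.png

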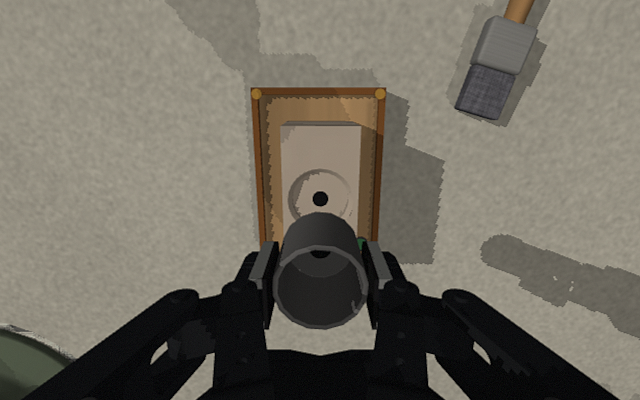

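The held cup's rim is centred at about (321,286). The recess hole is at (320,198).

Run:
```python
from h import *
f=np.load("w11.npy",allow_pickle=True).item(); Z=cloud(f)[...,2]
print("rim z",Z[330-4:330,318:324].round(3).ravel()[:6])
for z in(.199,.203): print("cup",ray(f,[321,286],z)*1e3, "extent",ray(f,[[274,286],[367,286],[321,244],[321,329]],z).round(4).tolist())
print("hole",ray(f,[320,198.5],.072)*1e3)
```

```text
rim z [0.203 0.203 0.204 0.204 0.204 0.204]
cup [[ 432.6108301  -293.15659481]] extent [[0.426, -0.2739], [0.4391, -0.312], [0.4514, -0.2867], [0.4117, -0.3004]]
cup [[ 434.97898257 -292.32267888]] extent [[0.4286, -0.2737], [0.4413, -0.3105], [0.4531, -0.2861], [0.4147, -0.2993]]
hole [[ 433.63574907 -292.4109997 ]]
```

```bash
python3 -m creep '[[[-1,-0.07,0,3,0,0,0],[-1,0,0,3,0,0,0],[-1,0,0,1.5,0,0,0],[-1,0,0,0.6,0,0,0],[-1,0,0,0.3,0,0,0],[-1,0,0,0,0,0,0],[-1,0,0,0,0,0,0]]]'
python3 -m creep '[[[-1,0,0,0.15,0,0,0],[-1,0,0,0,0,0,0]]]'
python3 -m creep '[[[-1,0,0,0.1,0,0,0],[-1,0,0,0,0,0,0]]]'
```

```text
clock: 37.45
position: [0.434, -0.2916, 0.267]
tool_rot: [3.141, -0.0, 0.33]
force: [-0.6, 0.1, -1.2]
grip_width: 0.0399
finger_force: 30.7
clock: 37.7
position: [0.4339, -0.2915, 0.265]
tool_rot: [3.142, 0.0, 0.33]
force: [-0.8, -0.4, -1.1]
grip_width: 0.0399
finger_force: 30.7
clock: 37.95
position: [0.4339, -0.2915, 0.2639]
tool_rot: [-3.141, 0.0, 0.33]
force: [-0.3, 0.3, -1.5]
grip_width: 0.0398
finger_force: 30.7
```

```bash
python3 -m creep '[[[-1,0,0,0.08,0,0,0],[-1,0,0,0,0,0,0]]]'
python3 -m creep '[[[-1,0,0,0.05,0,0,0],[0.2,0,0,0,0,0,0],[0.2,0,0,0,0,0,0],[0.2,0,0,0,0,0,0],[0.2,0,0,-1,0,0,0],[0.2,0,0,-3,0,0,0],[0.2,0,0,-4,0,0,0],[0.2,0,0,-4,0,0,0],[0.2,-4,0,0,0,0,0],[0.2,-4,0,0,0,0,0],[0.2,0,0,0,0,0,0],[0.2,0,0,0,0,0,0]]]'
python3 - <<'E'
from h import *
f=cam("wrist"); cv2.imwrite("pics/w12.png",f["image"]); P=cloud(f); Z=P[...,2]
m=(Z>.107)&(Z<.13); m[238:]=0
cs,_=cv2.findContours(m.astype(np.uint8),cv2.RETR_EXTERNAL,cv2.CHAIN_APPROX_NONE); c=max(cs,key=cv2.contourArea)[:,0]
e=cv2.fitEllipse((ray(f,c,.116)*1e3).astype(np.float32)); print("cup rim",e,"z pct",np.percentile(Z[m],[10,50,90]))
q=P[m]; A=np.c_[q[:,:2]-q[:,:2].mean(0),np.ones(len(q))]; print("rim slopes",np.linalg.lstsq(A,q[:,2],rcond=None)[0])
w=np.zeros(Z.shape,bool); w[:238,240:400]=1; m=w&(Z>.068)&(Z<.09); print("upper",rect(m|(w&(Z>.107)),f,.078),np.median(Z[m&(Z>.0745)]))
E
```

```text
clock: 38.2
position: [0.4339, -0.2915, 0.2636]
tool_rot: [3.141, -0.0, 0.33]
force: [-3.2, 1.7, 10.4]
grip_width: 0.04
finger_force: 31.6
clock: 39.7
position: [0.3586, -0.3174, 0.3833]
tool_rot: [3.141, -0.001, 0.33]
force: [-0.1, 0.5, 0.6]
grip_width: 0.0513
finger_force: 0.0
cup rim ((433.0236511230469, -292.8350524902344), (39.70058059692383, 39.85093688964844), 80.47103118896484) z pct [0.11175825 0.11634146 0.11739199]
rim slopes [-0.0094397  -0.00269954  0.11556915]
upper (array([ 434. , -291.5]), (115.8, 60.9), 19.0) 0.07851436047996507
```

View pics/w12.png

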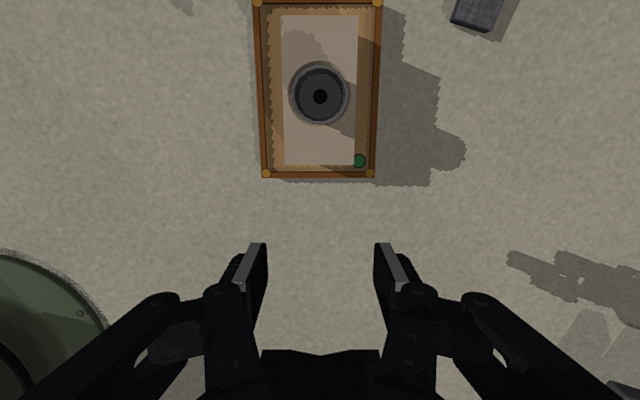

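The cup stands upright in the recess at (320,95): its rim is level at 116 mm and it is about 1.5 mm off centre. The upper half is still home, so I'm handing in.

```bash
python3 -c "
from workcell import bot; print(bot.job_done())"
```

```text
the job is handed in; nothing more can be done
None
```

The mould is assembled on the board and handed in at about 40 s: lower half centred and square, long core seated, upper half home on the keys and cup upright in the recess, all within tolerance by wrist camera, but the hand-in returned no verdict.

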